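Load a filter carton into its flow lane

TASK

Load the blue-banded filter carton into the sloped flow lane with the blue rails: set it down, upright and lengthwise, on the open upper end of the lane and let go, so that it slides down under the bars and comes to rest against the stop. Set it down, do not drop it from well above the lane, and leave the red-banded carton and the yellow-banded carton where they are.

Things in the scene. Friction and masses are not known exactly. Their poses are not given: they have to be found in the camera images.
- carton_blue: White filter carton with a blue band round its middle, 90 mm long (its x) by 56 mm wide (its y) by 60 mm high (its z), 0.14 to 0.28 kg, standing loose on the table. Origin: centre of its underside, z up. Either end may go first. Grip it across the 56 mm width.
- lane_blue: Blue-railed lane (yellow twin beside it). Origin on table under its middle, x level downhill, z up. Slick bed (friction about 0.2), 320 mm, falls 22 deg to +x; its top z=100 mm at x=0. Rails 20 high, 80 apart. Stop 40 high; carton resting on it: x=97 z=61. Bars cross 45 and 115 mm downslope of middle, 87 above bed: set carton down on upper half, e.g. x=-93 (bed z=137); it slides by itself.
- carton_red: Like carton, same size and origin, with a red band, loose on the table: not to be disturbed.
- carton_yellow: Like carton, same size and origin, with a yellow band, already resting against the stop of the lane with yellow rails (tilted 22 degrees with it): not to be disturbed.
Mind the look-alikes: they are no part of the job. What is shaped like the carton_blue but green or orange is not meant.

How it is judged:
By the outcome, as a careful person would: the job done as asked, in the order asked, and still so for the second after the job is handed in, with the robot touching nothing.
It also fails if it takes over 32 s, if anything falls off the work surface, if the arm or the gripper's body presses on something with over 40 N, if the wrist force passes 120 N, or if a joint passes its speed limit or range.

ROBOT

A 7-joint arm with a two-finger parallel gripper is mounted at the origin on the work surface. World frame = base frame: x ahead of the robot, y to its left, z up, the work surface at z = 0. Lengths are in m, angles in rad, forces in N, time in s.
With the tool pointing down it reaches from about 0.4 to 0.85 m from the base axis. Payload 4.5 kg.
Tool frame: the origin (TCP) lies at the very end of the fingers, on their centre line; the grasp point (between the pads) lies 19 mm behind it (r.pinch_z is the distance from the TCP to the grasp point, in m); z points along the fingers, y is the line along which they close (so a half turn about z gives the same grasp; the last joint's range is limited). The gripper opens to 85 mm and grips with 20 to 120 N. Pads are 22 mm wide; open, the fingers measure 114 mm over their backs; the gripper's body (76 mm by 85 mm) begins 54 mm behind the grasp point. The pads swing forward as they close: fully open they stand 13 mm farther back than shut.
Start: joints at [1.277, 0.689, -0.195, 1.565, 0.157, 0.902, -0.215], TCP at [0.201, -0.592, 0.231] pointing down, gripper open.
Joint ranges: [-3.01, 3.01], [-0.46, 2.08], [-1.47, 1.51], [0.13, 2.56], [-1, 4.14], [0.04, 2.09], [-2.66, 2.66]. Speed limits (rad/s): [2.57, 2.57, 3.14, 3.14, 3.14, 3.14, 3.14].

INTERFACE

Orientations are given as a unit quaternion [w, x, y, z].
In Python, from cell import r gives the robot as it stands.
- The arm moves only by the shell command python3 -m handwheel 'ROWS' [OPENING] [FORCE]. ROWS is JSON, a list of rows, each a list of 2 entries, a list of its own where there are three numbers: the shift along the tool's x, y, z in mm, then the turn about the tool's z in degrees. In form: [[[dx, dy, dz], turn], ...]. A call has 1 to 20 rows; each row is the pose to reach, as a shift and turn from the pose commanded when the call began, along the tool's axes at that moment; what a row does not reach only later rows make up. A row lasts 1/8 s, in which the tool goes at most 62.5 mm and 10.7 degrees, less where a joint would pass 70% of its speed; a pose out of reach is approached as far as the arm can. A call with a gripper value outside its range is refused whole. OPENING is the closure, from 0 (fully open) to 1 (shut), set as the call begins (- or left out, the last holds). The fingers move at their own pace and stop on an object; FORCE is the grip in N (left out, the last holds). Time passes only in rows, so rows that repeat a pose let the fingers close. It gives the time, the measured TCP pose, the force, the opening and the grip force at its end, in the units of the state.
- r.get_obs(): the state, without advancing time (a new reading comes with each control period).
- r.snapshot(name): name is "scene" or "top"; returns (picture, depth): 384x512x3 uint8, red, green, blue; 384x512 float32, m along the optical axis (not along the pixel's ray), 0 where there is no reading.
- r.camera_model(name): a dict with "fx", "fy", "cx", "cy" (pixels), "dist_coeffs" ([k1, k2, p1, p2, k3] as OpenCV has them; the pictures are not rectified), "rvec" (rotation vector, rad) and "tvec" (3), from world to camera coordinates, as OpenCV has them. Camera axes: x right, y down, z forward; pixel columns grow to the right and rows downward; lengths in m; the calibration is good to about 2 mm. A picture is of the moment at which its call begins. camera_model takes no time and is no camera call.
- r.hand_in(): hands the job in; it is judged then, once.
The state is a dict: "clock": time; "joint_pos": joint angles; "dq": joint speeds; "joint_efforts": joint torques, N m; "position": TCP position; "tcp_rot": TCP orientation; "wrist_force": force on the tool from outside, world axes, zero at the start; "ft_torque": the same for the moment, N m; "width": opening from 0.0 (shut) to 1.0 (fully open); "finger_force": force on a finger pad.
Only numpy, scipy, OpenCV 4.12 (cv2) and the standard library are available. Lean on these libraries where they do the work, as an engineer would, in place of code of your own. Each camera call takes 0.05 s, during which the arm holds its last target. There are 200 camera calls.

## Working session

There is one attempt and no reset: what is moved stays moved. The work goes in short steps, Python scripts to look and compute and a shell command to move; the robot and the scene stay as the last step left them, time stands still between calls to the robot, and variables do not carry over. Pictures are saved under pics/ and viewed, at most 10 in all, crops included, and the job is handed in when it is done.

```bash
mkdir -p pics; cat > h.py <<'E'
import numpy as np, cv2
from cell import r
def cam(n):
    m=r.camera_model(n); K=np.array([[m['fx'],0,m['cx']],[0,m['fy'],m['cy']],[0,0,1]]);R=cv2.Rodrigues(np.array(m['rvec'],float))[0]
    return K,np.array(m['dist_coeffs'],float),R,np.array(m['tvec'],float).ravel()
def pts(n,uv,d):  # pixels + depth -> world
    K,D,R,t=cam(n); p=cv2.undistortPoints(np.array(uv,float).reshape(-1,1,2),K,D)[:,0]
    c=np.c_[p,np.ones(len(p))]*np.asarray(d,float)[:,None]
    return (c-t)@R
def plane(n,uv,z):
    K,D,R,t=cam(n); p=cv2.undistortPoints(np.array(uv,float).reshape(-1,1,2),K,D)[:,0]
    d=np.c_[p,np.ones(len(p))]@R; o=-R.T@t
    return o+d*((z-o[2])/d[:,2])[:,None]
E
python3 - <<'E'
from h import *
for n in('scene','top'):
    p,d=r.snapshot(n); np.savez(''+n+'0.npz',p=p,d=d); cv2.imwrite(f'pics/{n}0.png',p[:,:,::-1])
    K,D,R,t=cam(n);print(n,-R.T@t,R[2])
o=r.get_obs();print(o['clock'],o['position'],o['tcp_rot'])
E
```

```text
scene [1.00598252 0.40486774 0.93059756] [-0.45419883 -0.38952706 -0.80123161]
top [ 0.35882207 -0.02226583  1.30138277] [ 0.14493147  0.00339233 -0.98943588]
0.1 [ 0.20096747 -0.59117392  0.23054794] [-8.27387805e-04  9.86591688e-01  1.63205733e-01 -2.11244825e-04]
```

View pics/scene0.png

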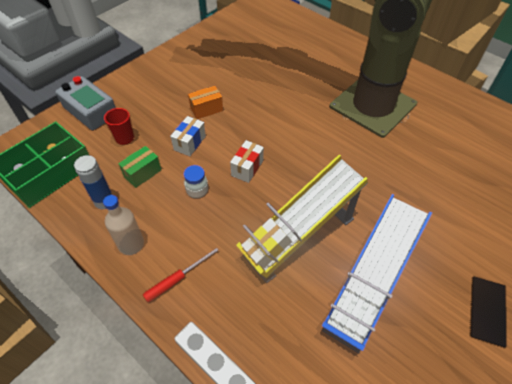

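View pics/top0.png

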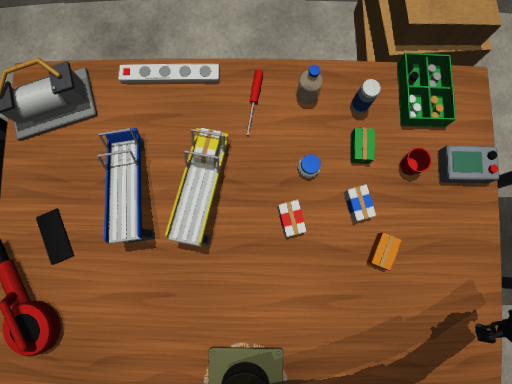

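The scene view shows the blue-banded carton at (188,135), red-banded at (247,160), orange block (205,101), green block (140,166), the yellow lane with its carton at (270,235), and the blue lane from (410,215) down to (345,330). In the top view these are blue (361,203), red (291,219), orange (386,251), green (363,145) and the blue lane at x≈123, with its upper end at row 240 and its stop at row 132. The target is the white carton with the blue band at top (361,203). The orange and green ones aren't white, and the red and yellow bands are excluded.

```bash
python3 - <<'E'
from h import *
f=np.load('top0.npz');p,d=f['p'],f['d']
a=cv2.resize(p[170:270,265:415],None,fx=4,fy=4,interpolation=cv2.INTER_CUBIC)
b=cv2.resize(p[115:255,80:240],None,fx=2.86,fy=2.86,interpolation=cv2.INTER_CUBIC)[:400]
cv2.imwrite('pics/crop1.png',a[:,:,::-1])
v,u=np.mgrid[:384,:512]
W=pts('top',np.c_[u.ravel(),v.ravel()],d.ravel()).reshape(384,512,3)
for nm,(u0,v0) in dict(blue=(361,203),red=(291,219),orange=(386,251)).items():
    s=np.zeros((384,512),bool);s[v0-30:v0+30,u0-28:u0+28]=1
    m=s&(W[...,2]>.05)&(W[...,2]<.075)
    P=W[m]; rc=cv2.minAreaRect(P[:,:2].astype(np.float32)); print(nm,m.sum(),np.median(P[:,2]),rc)
# lane blue: points, rails colour
hsv=cv2.cvtColor(p,cv2.COLOR_RGB2HSV)
s=np.zeros((384,512),bool);s[120:250,90:155]=1
bl=s&(hsv[...,0]>100)&(hsv[...,0]<130)&(hsv[...,1]>130)&(W[...,2]>.02)
P=W[bl];print('rails',cv2.minAreaRect(P[:,:2].astype(np.float32)),P[:,2].min(),P[:,2].max())
wh=s&(hsv[...,1]<50)&(hsv[...,2]>150)&(W[...,2]>.02)
P=W[wh];A=np.c_[P[:,:2],np.ones(len(P))]
for _ in range(4):
    c=np.linalg.lstsq(A,P[:,2],rcond=None)[0];e=P[:,2]-A@c;k=abs(e)<.005;P,A=P[k],A[k]
g=np.hypot(*c[:2]);print('bed plane',c,'slope deg',np.degrees(np.arctan(g)),'downhill yaw',np.degrees(np.arctan2(-c[1],-c[0])),len(P),e.std())
print('bed',cv2.minAreaRect(P[:,:2].astype(np.float32)))
E
```

```text
blue 679 0.05901195011948665 ((0.4814123213291168, -0.3210679888725281), (0.14083382487297058, 0.06012584641575813), 18.784019470214844)
red 698 0.05872142852329908 ((0.4602471590042114, -0.12230376899242401), (0.0904875099658966, 0.057237591594457626), 15.464340209960938)
orange 686 0.05887509843829592 ((0.3738657236099243, -0.37887075543403625), (0.05792032182216644, 0.08981060236692429), 67.5911865234375)
rails ((0.460919588804245, 0.24813494086265564), (0.5226072669029236, 0.2470698356628418), 44.011451721191406) 0.025862853999791092 1.3013827728561005
bed plane [-0.30642255 -0.646901    0.47885864] slope deg 35.59524720463681 downhill yaw 64.65413112412391 276 0.0016484017327073996
bed ((0.5321515798568726, 0.33360326290130615), (0.2847880721092224, 0.014731495641171932), 9.83993148803711)
```

View pics/crop1.png

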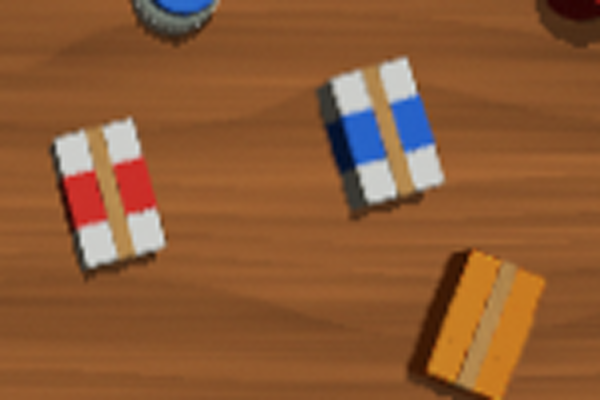

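The crop confirms it: a white carton with a blue band (top px ≈361,203), its length running roughly up the picture. Next I'll clean up the blue carton and lane measurements.

```bash
python3 - <<'E'
from h import *
v,u=np.mgrid[:384,:512]
for n,cb,lb in(('top',(175,232,338,384),(120,250,90,155)),('scene',(110,160,165,212),(190,352,320,435))):
    f=np.load(n+'0.npz');p,d=f['p'],f['d']
    W=pts(n,np.c_[u.ravel(),v.ravel()],d.ravel()).reshape(384,512,3);ok=d>0
    hsv=cv2.cvtColor(p,cv2.COLOR_RGB2HSV)
    s=np.zeros((384,512),bool);s[cb[0]:cb[1],cb[2]:cb[3]]=1
    m=(s&ok&(W[...,2]>.052)&(W[...,2]<.07)).astype(np.uint8)
    nn,L,st,_=cv2.connectedComponentsWithStats(m);m=L==1+np.argmax(st[1:,4])
    P=W[m];rc=cv2.minAreaRect(P[:,:2].astype(np.float32));print(n,'carton',m.sum(),np.median(P[:,2]),rc,P.mean(0))
    s[:]=0;s[lb[0]:lb[1],lb[2]:lb[3]]=1
    bl=(s&ok&(hsv[...,0]>100)&(hsv[...,0]<130)&(hsv[...,1]>130)&(W[...,2]>.03)&(W[...,2]<.25))
    R=W[bl];print(n,'rails',bl.sum(),cv2.minAreaRect(R[:,:2].astype(np.float32)),R[:,2].min(),R[:,2].max())
    wh=s&ok&(hsv[...,1]<60)&(hsv[...,2]>100)&(W[...,2]>.03)&(W[...,2]<.2)
    P=W[wh];rng=np.random.default_rng(0);best=None
    for _ in range(300):
        q=P[rng.choice(len(P),3,0)];nr=np.cross(q[1]-q[0],q[2]-q[0]);nr/=np.linalg.norm(nr)+1e-12
        k=abs((P-q[0])@nr)<.003
        if best is None or k.sum()>best.sum():best=k
    Q=P[best];c=np.linalg.lstsq(np.c_[Q[:,:2],np.ones(len(Q))],Q[:,2],rcond=None)[0]
    print(n,'bed',len(P),len(Q),c,'slope',np.degrees(np.arctan(np.hypot(*c[:2]))),'yaw',np.degrees(np.arctan2(-c[1],-c[0])),cv2.minAreaRect(Q[:,:2].astype(np.float32)),Q[:,2].min(),Q[:,2].max())
E
```

```text
top carton 672 0.05904290954961751 ((0.5054587125778198, -0.3128878176212311), (0.08827091753482819, 0.06045009195804596), 16.09872817993164) [ 0.50485015 -0.31227906  0.05887881]
top rails 1021 ((0.5451335906982422, 0.3299204111099243), (0.31043654680252075, 0.09265851229429245), 8.983972549438477) 0.0392482158431472 0.18060275741961818
top bed 2674 2118 [-0.39687895 -0.07401583  0.33550085] slope 21.98500092269055 yaw 10.564003595511199 ((0.5322137475013733, 0.33058619499206543), (0.2898363173007965, 0.07883745431900024), 10.249496459960938) 0.03845778520349159 0.16108120419835834
scene carton 503 0.05836935303382621 ((0.503589391708374, -0.31182199716567993), (0.0936855599284172, 0.058756567537784576), 16.042621612548828) [ 0.5061613  -0.30955772  0.05823567]
scene rails 668 ((0.5496504902839661, 0.33185648918151855), (0.3017943203449249, 0.0885336846113205), 9.02072525024414) 0.0597202092912699 0.1763599530742463
scene bed 6240 4803 [-0.40448387 -0.03152711  0.32470734] slope 22.082920078432167 yaw 4.456854298714126 ((0.5424662232398987, 0.25921958684921265), (0.28924810886383057, 0.2201942503452301), 9.42122745513916) 0.03903379538712382 0.15878013825202208
```

```bash
cat >> h.py <<'E'
from scipy.spatial.transform import Rotation as Ro
def to(x,y,z,yaw):
    o=r.get_obs();q=o['tcp_rot'];M=Ro.from_quat([q[1],q[2],q[3],q[0]]).as_matrix()
    a=np.degrees(np.arctan2(M[1,0],M[0,0]))
    print('shift mm',np.round(M.T@(np.array([x,y,z])-o['position'])*1000,1),'turn',round(a-yaw,1),'yaw now',round(a,1),'t',o['clock'],'pos',np.round(o['position'],4))
E
python3 - <<'E'
from h import *
to(.5045,-.3122,.130,16.1)
to(.5045,-.3122,.028,16.1)
E
```

```text
shift mm [ 377.2 -166.2  100.8] turn 2.7 yaw now 18.8 t 0.1 pos [ 0.201  -0.5912  0.2305]
shift mm [ 377.2 -166.   202.8] turn 2.7 yaw now 18.8 t 0.1 pos [ 0.201  -0.5912  0.2305]
```

```bash
python3 -m handwheel '[[[20,-9,0],0.5],[[60,-27,0],1],[[110,-48,0],1.5],[[160,-70,0],2],[[210,-92,10],2.7],[[260,-114,30],2.7],[[310,-137,55],2.7],[[350,-154,80],2.7],[[370,-163,95],2.7],[[377,-166,100],2.7],[[377,-166,100],2.7],[[377,-166,100],2.7]]' 0
python3 - <<'E'
from h import *
p,d=r.snapshot('scene');cv2.imwrite('pics/s1.png',cv2.resize(p[60:210,110:310],None,fx=3,fy=3)[:,:,::-1])
to(.5045,-.3122,.028,16.1)
E
```

```text
clock: 1.6
position: [0.5038, -0.315, 0.132]
tcp_rot: [0.001, 0.99, 0.139, -0.0]
wrist_force: [-0.6, 0.0, -0.5]
width: 0.998
finger_force: 0.0
shift mm [  1.4  -2.7 104. ] turn -0.2 yaw now 15.9 t 1.65 pos [ 0.5038 -0.315   0.132 ]
```

View pics/s1.png

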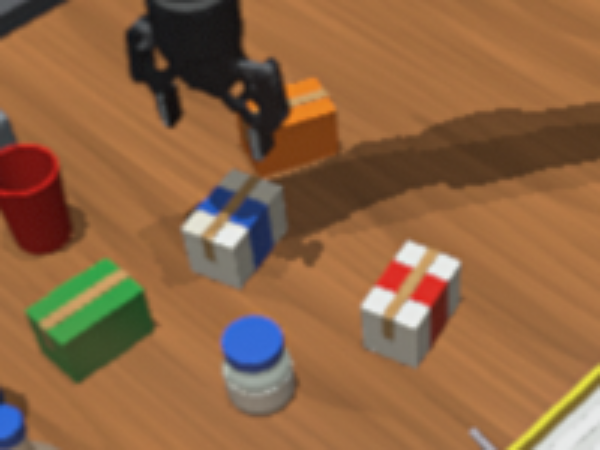

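The gripper (crop ≈(200,90)) hangs open above the blue-banded carton (crop ≈(235,225)), with its fingers straddling the width and the way down clear.

```bash
python3 -m handwheel '[[[1,-2,20],0],[[1,-3,50],0],[[1,-3,80],0],[[1,-3,97],0],[[1,-3,103],0],[[1,-3,103],0],[[1,-3,103],0]]' 0 && python3 -m handwheel '[[[0,0,0],0],[[0,0,0],0],[[0,0,0],0],[[0,0,0],0],[[0,0,0],0],[[0,0,0],0]]' 1 40
```

```text
clock: 2.52
position: [0.5055, -0.3105, 0.0293]
tcp_rot: [0.001, 0.99, 0.14, 0.001]
wrist_force: [-0.8, 0.3, 0.1]
width: 1.005
finger_force: 0.0
clock: 3.28
position: [0.5054, -0.3106, 0.0291]
tcp_rot: [0.001, 0.99, 0.14, 0.001]
wrist_force: [-0.3, 0.2, 6.0]
width: 0.648
finger_force: 43.9
```

Gripped at 55 mm, as expected. Now the lift.

```bash
python3 -m handwheel '[[[0,0,-10],0],[[0,0,-30],0],[[0,0,-60],0],[[0,0,-100],0],[[0,0,-150],0],[[0,0,-200],0],[[0,0,-240],0],[[0,0,-260],0],[[0,0,-265],0],[[0,0,-265],0],[[0,0,-265],0]]'
python3 - <<'E'
from h import *
to(.4402,.314,.29,9.3)
E
```

```text
clock: 4.65
position: [0.504, -0.3096, 0.2921]
tcp_rot: [-0.001, 0.99, 0.14, -0.001]
wrist_force: [1.4, -0.2, -2.5]
width: 0.647
finger_force: 43.2
shift mm [ 111.5 -616.8    3. ] turn 6.8 yaw now 16.1 t 4.65 pos [ 0.504  -0.3096  0.2921]
```

```bash
python3 -m handwheel '[[[2,-10,0],0],[[5,-30,0],0],[[11,-60,0],0.5],[[18,-100,0],1],[[25,-140,0],1.5],[[33,-185,0],2],[[42,-230,0],2.5],[[50,-275,0],3],[[58,-320,0],3.5],[[66,-365,0],4],[[74,-410,0],4.5],[[83,-455,0],5],[[91,-500,0],5.5],[[98,-540,0],6],[[105,-580,0],6.5],[[109,-603,0],6.8],[[111,-614,0],6.8],[[111,-617,2],6.8],[[111,-617,2],6.8],[[111,-617,2],6.8]]'
python3 - <<'E'
from h import *
p,d=r.snapshot('scene');q,e=r.snapshot('top')
np.savez('top1.npz',p=q,d=e)
a=cv2.resize(p[120:360,300:460],None,fx=2,fy=2);b=cv2.resize(q[100:260,60:220],(480,480))
cv2.imwrite('pics/s2.png',np.hstack([a,b[:480]])[:,:,::-1])
to(.4402,.314,.195,9.3)
E
```

```text
clock: 7.15
position: [0.4409, 0.3123, 0.2913]
tcp_rot: [0.0, 0.997, 0.08, -0.0]
wrist_force: [-0.5, -0.8, -2.2]
width: 0.646
finger_force: 43.2
shift mm [-0.5 -1.5 96.3] turn -0.1 yaw now 9.2 t 7.25 pos [0.4409 0.3127 0.2913]
```

View pics/s2.png

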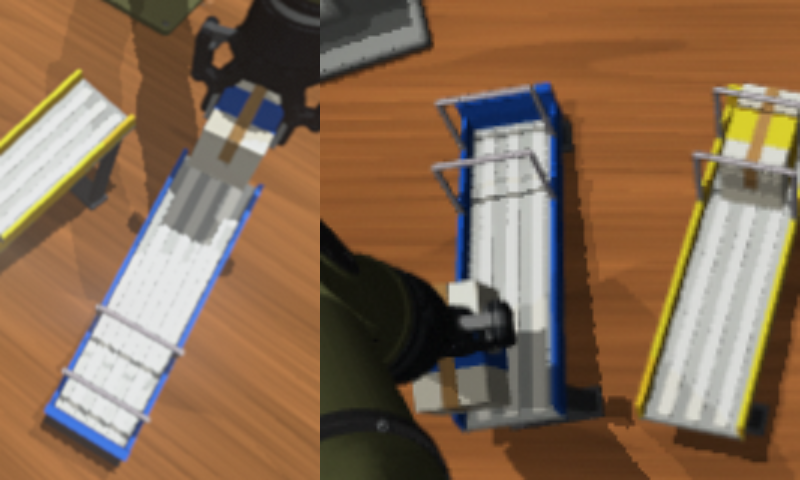

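The carton (left half, px (240,125)) hangs level above the upper end of the blue lane, lined up with it. The right half shows the parallax of its height, with the lane empty and the bars clear of the gripper. Lowering.

```bash
python3 -m handwheel '[[[0,-1,10],0],[[0,-1,30],0],[[0,-1,55],0],[[0,-1,75],0],[[0,-1,90],0],[[0,-1,96],0],[[0,-1,96],0],[[0,-1,96],0]]'; python3 -m handwheel '[[[0,0,2],0],[[0,0,4],0],[[0,0,6],0],[[0,0,8],0],[[0,0,9],0],[[0,0,9],0]]' - 25
```

```text
clock: 8.25
position: [0.4409, 0.3149, 0.1959]
tcp_rot: [-0.0, 0.997, 0.081, 0.001]
wrist_force: [0.0, -0.3, -2.2]
width: 0.647
finger_force: 43.2
clock: 9.0
position: [0.4413, 0.315, 0.1868]
tcp_rot: [-0.0, 0.997, 0.081, 0.001]
wrist_force: [2.7, 0.4, 2.1]
width: 0.653
finger_force: 43.8
```

Contact is at the expected height. I'll loosen the grip and lower gently, so the carton pivots in the pads onto the slope.

```bash
python3 -m handwheel '[[[0,0,1],0],[[0,0,2],0],[[0,0,3],0],[[0,0,4],0],[[0,0,4],0]]' 1 20; python3 - <<'E'
from h import *
p,d=r.snapshot('scene')
cv2.imwrite('pics/s3.png',cv2.resize(p[120:360,300:460],None,fx=2.5,fy=2.5)[:,:,::-1])
E
```

```text
clock: 9.62
position: [0.4442, 0.3161, 0.1846]
tcp_rot: [-0.002, 0.997, 0.08, 0.004]
wrist_force: [5.4, -0.4, 10.9]
width: 0.65
finger_force: 45.2
```

View pics/s3.png

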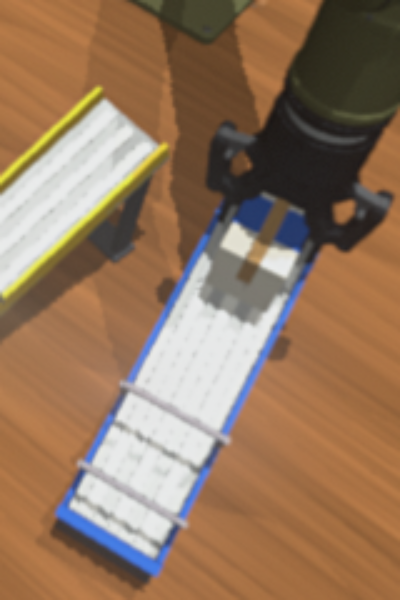

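The carton (px (260,245)) sits in the lane between the rails with its uphill edge on the bed. The fingers are above the rails. The pads hold too firmly for it to pivot, so I'll ease off the pressure and release slowly.

```bash
python3 -m handwheel '[[[0,0,-2],0],[[0,0,-2],0]]' 0.36 20;  python3 -m handwheel '[[[0,0,0],0],[[0,0,0],0],[[0,0,0],0]]' 0.33 20; python3 -m handwheel '[[[0,0,0],0],[[0,0,0],0],[[0,0,0],0],[[0,0,0],0],[[0,0,0],0],[[0,0,0],0]]' 0; python3 - <<'E'
from h import *
p,d=r.snapshot('scene')
cv2.imwrite('pics/s4.png',cv2.resize(p[120:360,300:460],None,fx=2.5,fy=2.5)[:,:,::-1])
E
```

```text
clock: 9.93
position: [0.4422, 0.3154, 0.1854]
tcp_rot: [-0.001, 0.997, 0.081, 0.002]
wrist_force: [3.3, 0.8, 8.6]
width: 0.649
finger_force: 44.5
clock: 10.3
position: [0.4396, 0.3142, 0.1837]
tcp_rot: [0.0, 0.997, 0.081, -0.001]
wrist_force: [0.0, -0.9, -0.6]
width: 0.672
finger_force: 0.0
clock: 11.05
position: [0.4404, 0.3145, 0.1843]
tcp_rot: [0.0, 0.997, 0.081, 0.0]
wrist_force: [-0.0, 0.3, 0.9]
width: 1.001
finger_force: 0.0
```

View pics/s4.png

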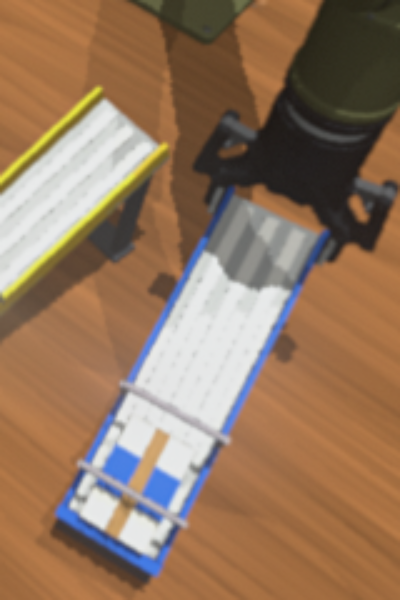

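The carton slid under the bars and lies lengthwise against the stop (px (135,480)). Next I'll lift the arm straight up, check, and hand in.

```bash
python3 -m handwheel '[[[0,0,-15],0],[[0,0,-40],0],[[0,0,-70],0],[[0,0,-95],0],[[0,0,-110],0],[[0,0,-110],0],[[0,0,-110],0]]'; python3 - <<'E'
from h import *
p,d=r.snapshot('scene')
v,u=np.mgrid[:384,:512]
W=pts('scene',np.c_[u.ravel(),v.ravel()],d.ravel()).reshape(384,512,3)
hsv=cv2.cvtColor(p,cv2.COLOR_RGB2HSV)
c,s=np.cos(np.radians(9.3)),np.sin(np.radians(9.3))
X=W[...,0]-.532;Y=W[...,1]-.329;lx=c*X+s*Y;ly=-s*X+c*Y
m=(d>0)&(abs(lx)<.16)&(abs(ly)<.035)&(hsv[...,0]>100)&(hsv[...,0]<130)&(hsv[...,1]>130)&(lx<.14)
h=W[...,2]-(.1-np.tan(np.radians(22))*lx)
print('band lx,ly,h perp',np.median(lx[m]),np.median(ly[m]),np.median(h[m])*np.cos(np.radians(22)),m.sum(),'expected top lx',.097+.06*np.sin(np.radians(22)))
q=np.load('scene0.npz')['p'];D=cv2.absdiff(p,q).max(2)
print('red diff',D[135:185,225:268].mean(),'yellow diff',D[205:275,238:300].mean())
print(r.hand_in())
E
```

```text
clock: 11.98
position: [0.4401, 0.3143, 0.2941]
tcp_rot: [0.0, 0.997, 0.081, -0.0]
wrist_force: [-0.6, -0.4, -0.0]
width: 0.998
finger_force: 0.0
band lx,ly,h perp 0.12077562385320109 -0.007475099317694908 0.06035993296253527 266 expected top lx 0.11947639560495472
red diff 5.287441860465116 yellow diff 5.359907834101382
the job is handed in; nothing more can be done
None
```

The blue-banded carton rests upright and lengthwise against the stop of the blue lane, within about 2 mm of where it should sit. The red and yellow cartons show no sign of having moved, and the job was handed in at about 12 s with the arm clear.

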